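# Ease the keeper that nips a sliding cabinet door

### The arm

A 6-joint arm with a two-finger parallel gripper is mounted at the origin on a cart in front of the work surface, level with it; the furniture and walls round the work are solid. World frame = base frame: x ahead of the robot, y to its left, z up, the work surface at z = 0. Lengths are in m, angles in rad, forces in N, time in s.
With the tool pointing down it reaches from about 0.375 to 0.825 m from the base axis. Payload 5.5 kg.
Tool frame: the origin (TCP) lies midway between the tips of the shut fingers; the grasp point (between the pads) lies 19 mm behind it; y points along the fingers, z is the direction in which the jaws open and shut, and the axes are right-handed (so a half turn about y gives the same grasp; the last joint's range is limited). The gripper opens to 85 mm and grips with 20 to 120 N. Pads are 22 mm wide; open, the fingers measure 114 mm over their backs; the gripper's body (76 mm by 85 mm) begins 54 mm behind the grasp point. The pads swing forward as they close: fully open they stand 13 mm farther back than shut.
Start: joints at [-1.173, 0.314, -0.047, 1.21, 0, 1.571], TCP at [0.232, -0.553, 0.231] pointing down, gripper open.
Joint ranges: [-2.67, 2.67], [-0.69, 1.73], [-1.03, 1.25], [-2.08, 2.16], [-1.42, 1.45], [-3.14, 3.14]. Speed limits (rad/s): [2.39, 2.39, 3.01, 3.14, 3.14, 3.14].

### API

Orientations are given as a unit quaternion [x, y, z, w].
In Python, from bench import * gives the robot as it stands.
- The arm moves only by the shell command python3 -m handwheel 'ROWS' [FORCE]. ROWS is JSON, a list of rows, each a list of 3 entries, a list of its own where there are three numbers: the shift along the world's x, y, z in mm, then the turn about the world's z in degrees, then the finger opening in mm, from 0 to 85.4. In form: [[[x, y, z], twist, claw], ...]. A call has exactly 5 rows; each row shifts and turns the commanded pose from where the row before left it; what a row does not reach is not made up. A row lasts 1/12 s, in which the tool goes at most 41.7 mm and 7.16 degrees, less where a joint would pass 70% of its speed; a pose out of reach is approached as far as the arm can. A call with a gripper value outside its range is refused whole. The fingers move at their own pace and stop on an object; FORCE is the grip in N (left out, the last holds). Time passes only in rows, so rows that do not move let the fingers close, or fill a call up. It gives the time, the measured TCP pose, the force and the opening at its end, in the units of the state.
- get_state(): the state, without advancing time (a new reading comes with each control period).
- capture(name): name is "scene" or "top" or "wrist"; returns a dict with "image" (480x640x3 uint8, blue, green, red), "K" (3x3 intrinsics, pixels), "R" (3x3) and "t" (3): a world point X has camera coordinates R X + t. Camera axes: x right, y down, z forward; pixel columns grow to the right and rows downward; lengths in m; the calibration is good to about 2 mm. The wrist camera is an equidistant fisheye: a pixel r from the principal point sees the ray r / f radians off the axis. A picture is of the moment at which its call begins. There is no depth.
- job_done(): hands the job in, once; it reports no verdict.
The state is a dict: "time_s": time; "q": joint angles; "joint_vel": joint speeds; "effort": joint torques, N m; "position": TCP position; "ee_rot": TCP orientation; "ft_force": force on the tool from outside, world axes, zero at the start; "torque": the same for the moment, N m; "gripper_width": opening from 0.0 (shut) to 1.0 (fully open).
Only numpy, scipy, OpenCV 4.12 (cv2) and the standard library are available. Lean on these libraries where they do the work, as an engineer would, in place of code of your own. Each camera call takes 0.05 s, during which the arm holds its last target.

### The job

The small cabinet lies on its back on the bench and its outer sliding door binds: one of the three adjustable keepers on the near rail nips it, and it does not show which. Slide the door to the right gently, without forcing it, until you feel the tight spot, then back it off until it is free again and ease only the keeper that nips outwards, to the end of its slots. Then slide the door fully home to the right and let go, leaving the other two keepers and the tools on the bench as they are.

Things in the scene. Friction and masses are not known exactly. Their poses are not given: they have to be found in the camera images.
- cabinet: Small wooden wall cabinet lying on its back, fixed to the bench: 160 mm (x) x 380 mm (y), frame 72 mm high, keepers on its near rail up to 92 mm. Origin at the centre of its underside; z up, x across it away from the robot, y along its length to the left; turned by up to about 10 degrees. The outer door slides along y.
- near_rail: The cabinet's long side nearest the robot, in which the door's near edge runs; same origin and axes as the cabinet. It bears the three adjustable keepers on its right half, a fixed strip on its left half, and hides the tight spot, 16 mm long along y, somewhere under those three: pushed with over 25 N it is being forced. Nothing else binds.
- door_edge (a point): Middle of the door's right-hand (leading) edge, upper face. The door stops when this edge meets the left end of the tight spot, which gives springily by about 1 mm per 3 N, so the spot's middle is about 8 mm farther right. The keeper lying over that middle is the one that nips; easing it 6 mm or more lets the door pass.
- door (a joint): Travel of the outer door in m: 0 = fully open to the left, with its leading edge at y = -12 mm in the cabinet frame; 0.160 = fully home against the right end wall (edge at y = -172 mm); at the start within 12 mm of open. About 1.5 N of friction plus 6 N per m/s; it stays where it is left.
- door_panel: Panel of the outer sliding door: pale wood, 132 mm (x) x 180 mm (y), 8 mm thick, upper face 71 mm above the bench. Origin on the bench plane under its centre; same axes as the cabinet. Its right-hand end is the leading edge.
- door_handle (a point): Grip point on the door's handle, which is a wooden bar 50 mm long along the cabinet's x, 18 mm thick along its y, standing 31 mm up from the door (71 to 102 mm above the bench). The point lies on the bar's middle, 92 mm above the bench, 35 mm left of the door's right-hand edge. Same axes as the cabinet.
- keeper_1 (a joint): How far the left adjustable keeper is eased outwards (towards the robot, cabinet -x), in m: 0 = as set, 0.010 = end of its slots; about 4 N of friction hold it. The keepers are dark wooden blocks, 28 mm (x) x 47 mm (y), 72 to 90 mm above the bench, in a row with 3 mm gaps, two slotted screws each, overhanging the door by 14 mm.
- keeper_2 (a joint): The same for the middle keeper. In the cabinet frame the keepers' centres lie at x = -66 mm and, from left to right, y = -46, -96 and -146 mm.
- keeper_3 (a joint): The same for the right keeper.
- keeper_1_top (a point): Centre of the top of the left adjustable keeper (90 mm above the bench). Same axes as the cabinet.
- keeper_2_top (a point): Centre of the top of the middle adjustable keeper.
- keeper_3_top (a point): Centre of the top of the right adjustable keeper.
- plane: Block plane, 92 x 155 x 59 mm, standing loose on the bench to the right of the cabinet: a bystander. Origin at the centre of its underside.
- square: Try square, 129 x 234 x 16 mm, lying loose to the right of the cabinet: a bystander.
- tin: Open tin of nails, 66 mm across, 75 mm tall, standing loose to the left of the cabinet: a bystander.
- spool: Turned wooden sleeve, 42 mm across, 70 mm tall, standing loose to the left of the cabinet: a bystander.

How it is judged:
On the way, in this order (a step that is already met when the one before it is completed fails the run):
1. the door has been slid right until it presses on the tight spot with more than 2 N, no keeper having been moved (contact force between door_panel and near_rail above 2 N and value of joint each of keeper_1, keeper_2, keeper_3 below 0.002 m), for 0.05 s.
2. the door has been backed off and no longer presses on the tight spot, before any keeper is eased (contact force between door_panel and near_rail below 0.2 N and value of joint each of keeper_1, keeper_2, keeper_3 below 0.002 m), for 0.3 s.
3. one keeper has been eased outwards by 7 mm or more with the door still short of home (value of joint any of keeper_1, keeper_2, keeper_3 above 0.007 m and value of joint door below 0.145 m), for 0.2 s.
At the end, for the whole second after the job is handed in: The door is at rest fully home (within 4 mm of the right end wall), the keeper that nipped stands eased outwards by at least 7 mm of its 10 mm, the other two are within 2.5 mm of where they were, and the loose tools are where they lay (within 20 mm) (value of joint door above 0.156 m and velocity of joint door below 0.005 m/s and value of joint any of keeper_1, keeper_2, keeper_3 above 0.007 m); the robot touches nothing.
It fails at once if the door is forced against the tight spot with more than 25 N (contact force between door_panel and near_rail above 25 N).
It fails at once if more than one keeper is moved (a second one by more than 2.5 mm) (value of joint each of keeper_1, keeper_2 above 0.0025 m or value of joint each of keeper_1, keeper_3 above 0.0025 m or value of joint each of keeper_2, keeper_3 above 0.0025 m).
It fails at once if a loose tool on the bench is moved by more than 20 mm (distance of any of plane, square, tin, spool from where it was at the start of the episode above 0.02 m).
It also fails if it takes over 51 s, if anything falls off the work surface, if the arm or the gripper's body presses on something with over 40 N, if the wrist force passes 120 N, or if a joint passes its speed limit or range.

## Working session

There is one attempt and no reset: what is moved stays moved. The work goes in short steps, Python scripts to look and compute and a shell command to move; the robot and the scene stay as the last step left them, time stands still between calls to the robot, and variables do not carry over. Pictures are saved under pics/ and viewed, and the job is handed in when it is done.

```bash
mkdir -p pics; ls; python3 - <<'E'
from bench import *
import cv2
for n in ["scene","top","wrist"]:
    c=capture(n); cv2.imwrite(f"pics/{n}0.png",c["image"]); print(n,c["K"],c["R"],c["t"])
s=get_state(); print(s)
E
```

```text
pics
scene [[613.04944852   0.         314.12084536]
 [  0.         613.04944852 243.15130793]
 [  0.           0.           1.        ]] [[-0.54458028 -0.83854259  0.01669259]
 [-0.63272381  0.39768686 -0.66445898]
 [ 0.55053873 -0.37241306 -0.74713829]] [0.28852864 0.39690446 1.53684561]
top [[474.24161531   0.         309.99138499]
 [  0.         474.24161531 240.33396122]
 [  0.           0.           1.        ]] [[ 0.01166342 -0.99991866 -0.00516092]
 [-0.98644871 -0.01066127 -0.1637232 ]
 [ 0.16365486  0.00700055 -0.98649282]] [0.00249113 0.54646658 1.23376305]
wrist [[371.64829954   0.         306.95843022]
 [  0.         371.64829954 242.6777716 ]
 [  0.           0.           1.        ]] [[ 0.38730653 -0.92194964 -0.0015873 ]
 [-0.88319866 -0.37152024  0.28623913]
 [-0.26448778 -0.10946038 -0.9581569 ]] [-0.59900287 -0.03698245  0.38030098]
{'time_s': 0.15, 'q': array([-1.17298424e+00,  3.14100294e-01, -4.78049185e-02,  1.21018844e+00,
       -7.55460748e-06,  1.57080558e+00]), 'joint_vel': array([-5.20622698e-04, -2.21194040e-04,  3.24042411e-03, -9.08915646e-04,
       -1.06782823e-03,  8.23096904e-05]), 'effort': array([ 6.40171565e-04, -5.40045762e+01,  3.40059543e+01,  1.33137382e-02,
        7.30940565e-05, -3.55869510e-06]), 'position': array([ 0.23227744, -0.55276294,  0.23063011]), 'ee_rot': array([-0.13981224,  0.69361459, -0.69271638,  0.13962573]), 'ft_force': array([ 0.48359338, -0.71010505,  0.47584517]), 'torque': array([ 0.01056819, -0.01904748, -0.04403348]), 'gripper_width': 0.9959384117963502}
```

View pics/top0.png

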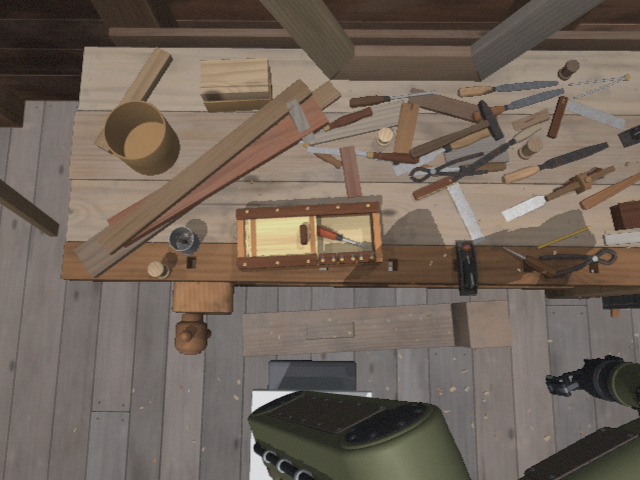

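View pics/scene0.png

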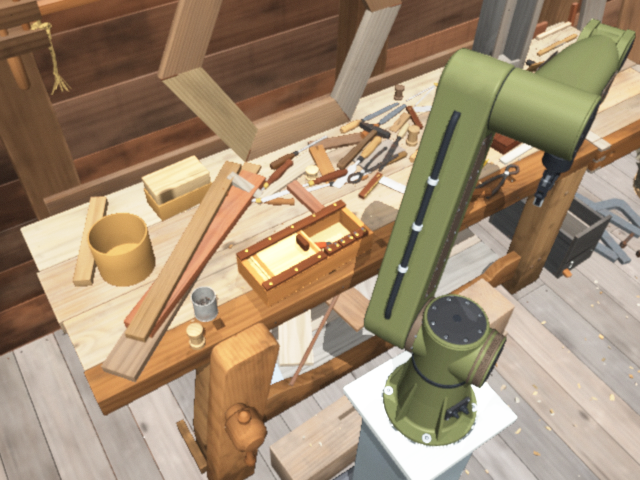

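The top view shows the cabinet at about (310,232), with the door handle at (304,234), the keepers along the lower right rail at (320-380,258), the plane at (467,267), the tin at (184,239) and the spool at (157,269). I'll enlarge that area next.

```bash
python3 - <<'E'
import cv2
im=cv2.imread("pics/top0.png")[185:285,225:395]
cv2.imwrite("pics/topz.png",cv2.resize(im,None,fx=4.7,fy=4.7,interpolation=cv2.INTER_CUBIC))
im=cv2.imread("pics/scene0.png")[195:310,230:380]
cv2.imwrite("pics/scz.png",cv2.resize(im,None,fx=5,fy=5,interpolation=cv2.INTER_CUBIC))
E
```

```text
(no output)
```

View pics/topz.png

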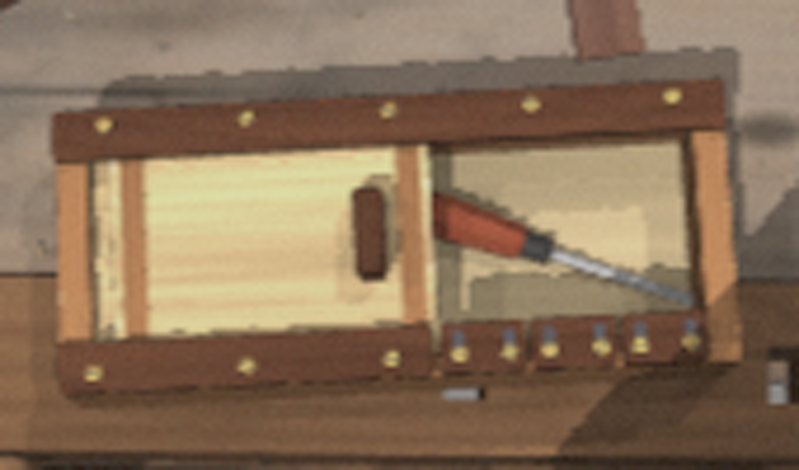

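View pics/scz.png

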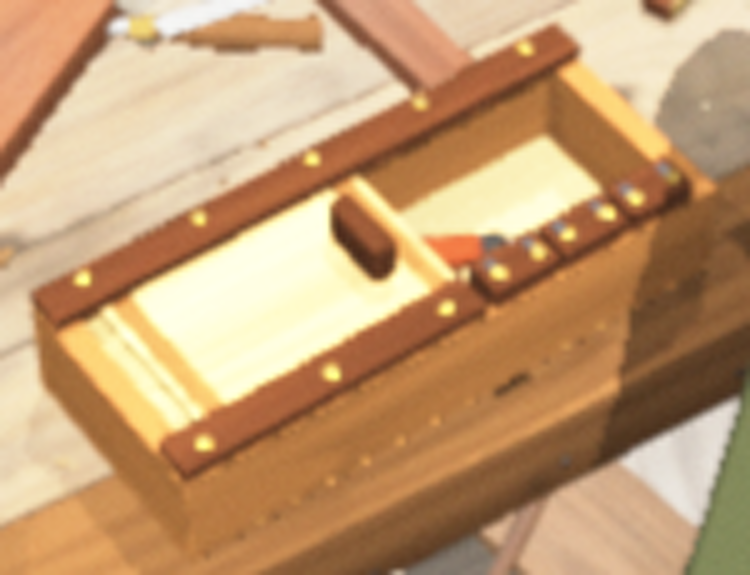

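```bash
cat > h.py <<'E'
from bench import *
import numpy as np, cv2
def ray(c,u,v,fish=False):
    K=c["K"]; x=(u-K[0,2])/K[0,0]; y=(v-K[1,2])/K[1,1]
    if fish:
        r=np.hypot(x,y); d=np.array([np.sin(r)*x/r,np.sin(r)*y/r,np.cos(r)]) if r>0 else np.array([0,0,1.])
    else: d=np.array([x,y,1.])
    R=np.array(c["R"]); o=-R.T@np.array(c["t"]); return o,R.T@d
def onplane(c,u,v,z,fish=False):
    o,d=ray(c,u,v,fish); return o+d*(z-o[2])/d[2]
E
python3 - <<'E'
from h import *
c=capture("top"); np.set_printoptions(precision=4,suppress=True)
P=lambda x,y,z:onplane(c,225+(x+.5)/4.7-.5,185+(y+.5)/4.7-.5,z)
for n,a in dict(Rf=(725,130,.072),Rn=(740,360,.072),Lf=(57,165,.072),Ln=(60,342,.072),handle=(370,233,.102),s1=(460,353,.091),s2=(510,352,.091),s3=(549,349,.091),s4=(601,346,.091),s5=(641,344,.091),s6=(690,341,.091)).items(): print(n,P(*a))
for n,a in dict(plane=(467,267),tin=(184,239),spool=(157,269)).items(): print(n,onplane(c,*a,.06))
E
```

```text
Rf [ 0.6197 -0.1741  0.072 ]
Rn [ 0.4886 -0.1808  0.072 ]
Lf [0.5954 0.204  0.072 ]
Ln [0.4945 0.1986 0.072 ]
handle [0.5529 0.0256 0.102 ]
s1 [ 0.4884 -0.0245  0.091 ]
s2 [ 0.4893 -0.0519  0.091 ]
s3 [ 0.4912 -0.0733  0.091 ]
s4 [ 0.4932 -0.1019  0.091 ]
s5 [ 0.4945 -0.1239  0.091 ]
s6 [ 0.4965 -0.1508  0.091 ]
plane [ 0.4772 -0.4061  0.06  ]
tin [0.5439 0.3449 0.06  ]
spool [0.4628 0.4119 0.06  ]
```

```bash
python3 - <<'E'
from h import *
from scipy.spatial.transform import Rotation as R
s=get_state(); print(R.from_quat(s["ee_rot"]).as_matrix().round(3)); print(s["time_s"])
E
```

```text
[[-0.922 -0.     0.387]
 [-0.387  0.001 -0.922]
 [ 0.    -1.    -0.001]]
0.2
```

```bash
python3 -m handwheel '[[[18,37,1],-1.3,85],[[18,37,1],-1.3,85],[[18,37,1],-1.3,85],[[18,37,1],-1.3,85],[[18,37,1],-1.3,85]]' 30
python3 -c "
from h import *
print(get_state()['q'])"
```

```text
time_s: 0.62
position: [0.3227, -0.3664, 0.2361]
ee_rot: [-0.099, 0.7, -0.7, 0.1]
ft_force: [1.7, 0.5, 0.1]
gripper_width: 0.995
[-8.48870240e-01  1.01675576e-01 -2.99817243e-01  1.16945026e+00
  1.58349115e-04  2.01033253e+00]
```

```bash
python3 -m handwheel '[[[18,34,2],7,85],[[18,34,2],7,85],[[18,34,2],7,85],[[18,34,2],7,85],[[18,34,2],7,85]]'
python3 -m handwheel '[[[18,35,1],7,85],[[18,35,1],7,85],[[18,35,1],7,85],[[18,35,1],7,85],[[18,35,1],7,85]]'
python3 -m handwheel '[[[0,0,0],7,85],[[0,0,0],7,85],[[0,0,0],7,85],[[0,0,0],7,85],[[0,0,0],7,85]]'
python3 -m handwheel '[[[0,0,0],7,85],[[0,0,0],7,85],[[0,0,0],7,85],[[0,0,0],7,85],[[0,0,0],7,85]]'
python3 -m handwheel '[[[0,0,0],7,85],[[0,0,0],7,85],[[0,0,0],7,85],[[0,0,0],5,85],[[0,0,0],0,85]]'
python3 - <<'E'
from h import *
from scipy.spatial.transform import Rotation as R
s=get_state(); print(s["q"].round(3)); print(R.from_quat(s["ee_rot"]).as_matrix().round(3)); print(s["time_s"],s['position'])
c=capture("wrist"); cv2.imwrite("pics/w1.png",c["image"])
E
```

```text
time_s: 1.03
position: [0.4128, -0.1964, 0.2465]
ee_rot: [0.308, -0.636, 0.637, -0.308]
ft_force: [1.1, 0.2, -0.3]
gripper_width: 0.994
time_s: 1.45
position: [0.5029, -0.0212, 0.2514]
ee_rot: [0.485, -0.514, 0.514, -0.485]
ft_force: [0.7, -0.6, -0.1]
gripper_width: 0.994
time_s: 1.87
position: [0.5023, -0.0229, 0.2511]
ee_rot: [0.618, -0.345, 0.344, -0.617]
ft_force: [0.0, 0.6, -0.5]
gripper_width: 1.0
time_s: 2.28
position: [0.5023, -0.0231, 0.2511]
ee_rot: [0.692, -0.143, 0.143, -0.692]
ft_force: [0.3, -0.3, 0.1]
gripper_width: 0.995
time_s: 2.7
position: [0.5023, -0.0232, 0.2512]
ee_rot: [-0.707, -0.015, 0.015, 0.707]
ft_force: [-0.4, -0.8, -0.5]
gripper_width: 0.995
[-0.046  0.123 -0.241  1.207 -0.    -0.088]
[[ 0.999 -0.    -0.042]
 [ 0.042 -0.     0.999]
 [-0.    -1.     0.   ]]
2.7 [ 0.50229735 -0.02315131  0.25117497]
```

View pics/w1.png

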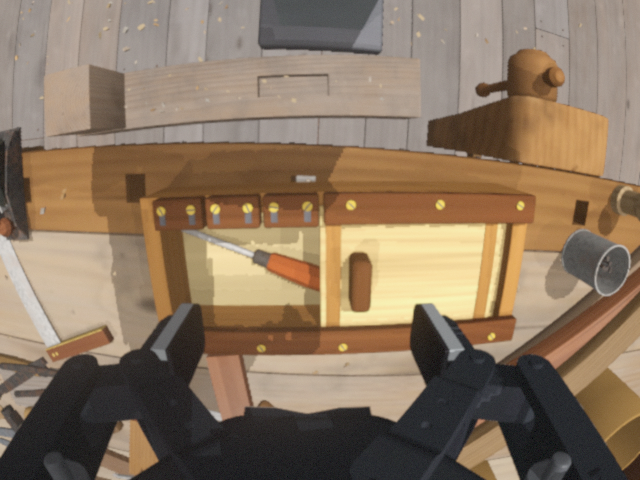

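The wrist view shows the handle at (360,282) and the keepers at (180,212), (233,210) and (292,209). The door's leading edge is near column 322. I'll measure these by colour mask.

```bash
python3 - <<'E'
from h import *
np.set_printoptions(precision=4,suppress=True)
c=capture("wrist"); im=c["image"]; z=cv2.resize(im[180:330,140:400],None,fx=3,fy=3,interpolation=cv2.INTER_CUBIC); cv2.imwrite("pics/w1z.png",z)
hsv=cv2.cvtColor(im,cv2.COLOR_BGR2HSV)
m=cv2.inRange(hsv,(20,110,150),(35,255,255)); m[:195]=0;m[222:]=0;m[:,:150]=0;m[:,330:]=0
n,l,st,ce=cv2.connectedComponentsWithStats(m)
S=[]
for i in range(1,n):
    if st[i,4]>15: S.append((*ce[i],st[i,4]))
S.sort()
for s in S: print(np.round(s,1),onplane(c,s[0],s[1],.091,True))
m=cv2.inRange(hsv,(0,80,20),(20,255,130)); m2=np.zeros_like(m); m2[240:325,340:380]=m[240:325,340:380]
n,l,st,ce=cv2.connectedComponentsWithStats(m2); i=1+np.argmax(st[1:,4]); print("handle",st[i],ce[i],onplane(c,*ce[i],.100,True))
cn,_=cv2.findContours((l==i).astype(np.uint8),0,1); 
for p in cv2.boxPoints(cv2.minAreaRect(cn[0])): print(p,onplane(c,*p,.102,True))
E
```

```text
[160.6 211.6  62. ] [ 0.497  -0.1518  0.091 ]
[190.3 210.1  65. ] [ 0.4952 -0.1237  0.091 ]
[214.7 208.8  71. ] [ 0.4936 -0.1016  0.091 ]
[246.8 207.7  73. ] [ 0.492  -0.0737  0.091 ]
[272.8 207.2  63. ] [ 0.4909 -0.0518  0.091 ]
[306.7 206.1  73. ] [ 0.489  -0.0236  0.091 ]
handle [349 253  21  57 407] [354.3636 272.1106] [0.5427 0.0193 0.1   ]
[349. 253.] [0.525  0.0131 0.102 ]
[369. 253.] [0.5244 0.03   0.102 ]
[369. 309.] [0.5768 0.0351 0.102 ]
[349. 309.] [0.5771 0.0172 0.102 ]
```

View pics/w1z.png

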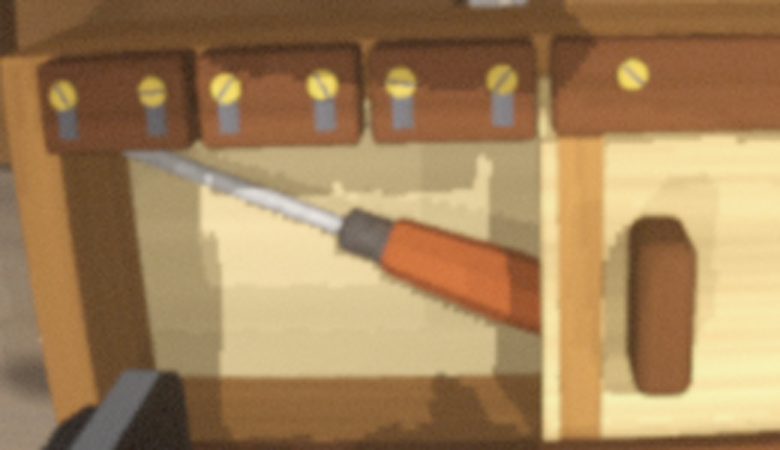

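```bash
python3 - <<'E'
from h import *
np.set_printoptions(precision=4,suppress=True)
c=capture("wrist"); print("cam",-np.array(c["R"]).T@c["t"])
th=np.radians(3.6); X=np.array([np.cos(th),np.sin(th)]); Y=np.array([-X[1],X[0]])
C=np.array([.552,.0122])
Z=lambda x,y,z:onplane(c,140+(x+.5)/3-.5,180+(y+.5)/3-.5,z,True)
for n,a in dict(e1=(540,300,.071),e2=(557,300,.071),e1b=(540,300,.063),k1n=(452,45,.09),k1f=(452,139,.09),k2n=(280,50,.09),k2f=(280,145,.09),k1l=(533,120,.09),k1r=(372,120,.09),k2l=(360,120,.09),k2r=(200,120,.09),k3l=(192,130,.09),k3r=(45,130,.09),wall=(5,75,.072),wall2=(45,415,.072),hl=(695,310,.102),hr=(632,310,.102),hn=(660,220,.102),hf=(663,392,.102)).items():
    p=Z(*a); d=p[:2]-C; print(n,p,"cab mm",1e3*d@X,1e3*d@Y)
E
```

```text
cam [ 0.4293 -0.0257  0.3947]
e1 [ 0.5627 -0.0086  0.071 ] cab mm 9.333299686813778 -21.434767757505533
e2 [ 0.5625 -0.0033  0.071 ] cab mm 9.4870607560145 -16.094199564574694
e1b [ 0.566  -0.0082  0.063 ] cab mm 12.649959345460772 -21.21934551116776
k1n [ 0.48   -0.0375  0.09  ] cab mm -74.97911632123365 -45.048548996629236
k1f [ 0.5068 -0.0367  0.09  ] cab mm -48.15178943144249 -46.01368394063461
k2n [ 0.4827 -0.0858  0.09  ] cab mm -75.31018935586752 -93.40741198599991
k2f [ 0.5102 -0.086   0.09  ] cab mm -47.83629227135283 -95.41642028163722
k1l [ 0.5005 -0.0142  0.09  ] cab mm -53.06186467316213 -23.08096294051851
k1r [ 0.5021 -0.0595  0.09  ] cab mm -54.31134965937399 -68.39800117687629
k2l [ 0.5022 -0.0629  0.09  ] cab mm -54.41667037283566 -71.81244492520365
k2r [ 0.5035 -0.1096  0.09  ] cab mm -56.009932072720574 -118.5502477389968
k3l [ 0.5066 -0.1122  0.09  ] cab mm -53.142074773805405 -121.25532734637275
k3r [ 0.5077 -0.1588  0.09  ] cab mm -54.91014363875789 -167.8562462992528
wall [ 0.4948 -0.1796  0.072 ] cab mm -69.13402430148523 -187.85019813033776
wall2 [ 0.6145 -0.1778  0.072 ] cab mm 50.39744139473373 -193.5336530895898
hl [0.5517 0.0346 0.102 ] cab mm 1.0852942289452958 22.362058952753962
hr [0.5522 0.0163 0.102 ] cab mm 0.4045974827316108 4.0357821439596435
hn [0.5248 0.0221 0.102 ] cab mm -26.5373413644025 11.548565798942654
hf [0.5783 0.0277 0.102 ] cab mm 27.23689188024131 13.799052035478002
```

```bash
python3 -m handwheel '[[[16.5,16.1,-15],1.2,85],[[16.5,16.1,-15],0,85],[[16.5,16.2,-15],0,85],[[0,0,-30],0,85],[[0,0,-20],0,85]]'
python3 -m handwheel '[[[0,0,-20],0,85],[[0,0,-20],0,85],[[0,0,-20],0,85],[[0,0,-17],0,60],[[0,0,0],0,50]]'
python3 - <<'E'
from h import *
c=capture("wrist"); cv2.imwrite("pics/w2.png",c["image"]); print(get_state()["position"])
E
```

```text
time_s: 3.27
position: [0.5523, 0.0262, 0.1543]
ee_rot: [-0.707, -0.021, 0.022, 0.707]
ft_force: [-0.6, -0.2, -1.0]
gripper_width: 0.995
time_s: 3.68
position: [0.5491, 0.0252, 0.0758]
ee_rot: [0.707, 0.019, -0.023, -0.707]
ft_force: [-0.6, -0.7, -0.1]
gripper_width: 0.743
[0.55018539 0.02517321 0.07769235]
```

View pics/w2.png

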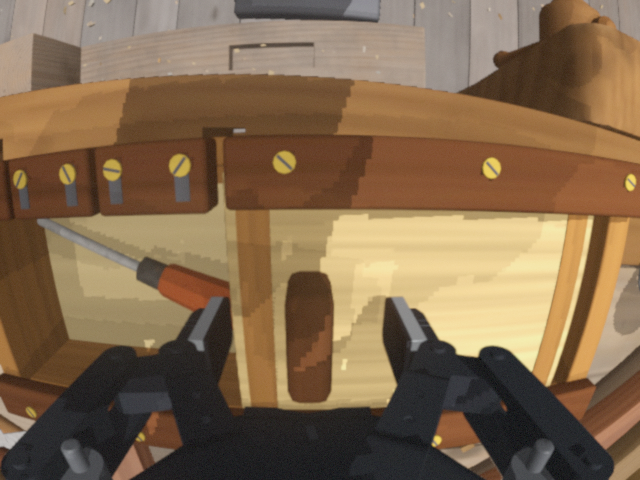

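The handle at (310,335) is centred between the pads at (212,340) and (402,340). Closing the gripper.

```bash
python3 -m handwheel '[[[0,0,0],0,30],[[0,0,0],0,20],[[0,0,0],0,10],[[0,0,0],0,5],[[0,0,0],0,5]]' 40
python3 -m handwheel '[[[0,0,0],0,5],[[0,0,0],0,5],[[0,0,0],0,5],[[0,0,0],0,5],[[0,0,0],0,5]]' 40
```

```text
time_s: 4.15
position: [0.5531, 0.0253, 0.0809]
ee_rot: [-0.707, -0.022, 0.021, 0.707]
ft_force: [-1.1, 0.1, 6.2]
gripper_width: 0.198
time_s: 4.57
position: [0.5531, 0.0254, 0.0809]
ee_rot: [-0.707, -0.022, 0.021, 0.707]
ft_force: [-1.3, 0.3, 6.1]
gripper_width: 0.2
```

```bash
python3 -m handwheel '[[[0.1,-1.2,0],0,5],[[0.1,-1.2,0],0,5],[[0.1,-1.2,0],0,5],[[0.1,-1.2,0],0,5],[[0,-1.2,0],0,5]]'
```

```text
time_s: 4.98
position: [0.5535, 0.0197, 0.0809]
ee_rot: [-0.706, -0.023, 0.021, 0.707]
ft_force: [-0.8, 1.4, 5.9]
gripper_width: 0.202
```

```bash
python3 -m handwheel '[[[0.1,-1.2,0],0,5],[[0.1,-1.2,0],0,5],[[0.1,-1.2,0],0,5],[[0.1,-1.2,0],0,5],[[0,-1.2,0],0,5]]'
```

```text
time_s: 5.4
position: [0.5539, 0.0137, 0.0809]
ee_rot: [-0.706, -0.023, 0.021, 0.707]
ft_force: [-0.1, 1.7, 5.9]
gripper_width: 0.196
```

```bash
python3 -m handwheel '[[[0.1,-1.3,0],0,5],[[0.1,-1.3,0],0,5],[[0.1,-1.3,0],0,5],[[0.1,-1.3,0],0,5],[[0,-1.3,0],0,5]]'
```

```text
time_s: 5.82
position: [0.5543, 0.0072, 0.0809]
ee_rot: [-0.706, -0.023, 0.021, 0.707]
ft_force: [-0.5, 1.4, 5.9]
gripper_width: 0.2
```

```bash
python3 -m handwheel '[[[0.1,-1.3,0],0,5],[[0.1,-1.3,0],0,5],[[0.1,-1.3,0],0,5],[[0.1,-1.3,0],0,5],[[0,-1.3,0],0,5]]'
```

```text
time_s: 6.23
position: [0.5545, 0.0028, 0.0809]
ee_rot: [-0.705, -0.023, 0.021, 0.709]
ft_force: [-1.9, 10.8, 6.8]
gripper_width: 0.2
```

The door met resistance with the edge at y ≈ -42 mm (contact), so the spot's middle is about -50 mm, which is under keeper 1 (-22.5 to -69.5). I'll hold briefly, then back off about 24 mm.

```bash
python3 -m handwheel '[[[0,0,0],0,5],[[0,0,0],0,5],[[0,2,0],0,5],[[-0.2,4,0],0,5],[[-0.3,4,0],0,5]]'
python3 -m handwheel '[[[-0.3,4,0],0,5],[[-0.3,4,0],0,5],[[-0.2,3,0],0,5],[[0,1,0],0,5],[[0,0,0],0,5]]'
python3 - <<'E'
from h import *
c=capture("wrist"); cv2.imwrite("pics/w3.png",c["image"]); c=capture("top"); cv2.imwrite("pics/t3.png",c["image"])
E
```

```text
time_s: 6.65
position: [0.5541, 0.0101, 0.0809]
ee_rot: [0.707, 0.022, -0.021, -0.706]
ft_force: [-0.8, -2.0, 6.0]
gripper_width: 0.203
time_s: 7.07
position: [0.5533, 0.0223, 0.0809]
ee_rot: [0.707, 0.022, -0.021, -0.707]
ft_force: [-0.8, -1.2, 6.7]
gripper_width: 0.201
```

View pics/w3.png

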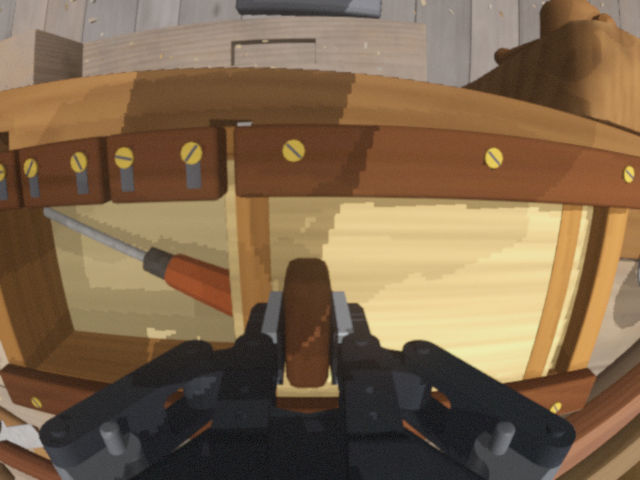

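```bash
python3 -m handwheel '[[[0,0,0],0,40],[[0,0,0],0,40],[[0,0,15],0,40],[[0,0,25],0,40],[[0,-10,10],0,30]]'
python3 -m handwheel '[[[-6,-20,0],0,10],[[-10,-20,0],0,0],[[-10,-8,0],0,0],[[0,0,0],0,0],[[0,0,0],0,0]]'
python3 - <<'E'
from h import *
c=capture("wrist"); cv2.imwrite("pics/w4.png",c["image"]); print(get_state()["position"])
E
```

```text
time_s: 7.58
position: [0.5533, 0.0131, 0.1315]
ee_rot: [-0.707, -0.023, 0.021, 0.707]
ft_force: [1.0, 0.1, -0.3]
gripper_width: 0.358
time_s: 8.0
position: [0.5256, -0.0361, 0.1291]
ee_rot: [-0.707, -0.021, 0.021, 0.707]
ft_force: [0.8, 0.6, -0.7]
gripper_width: -0.001
[ 0.5261589  -0.03571549  0.12920803]
```

View pics/w4.png

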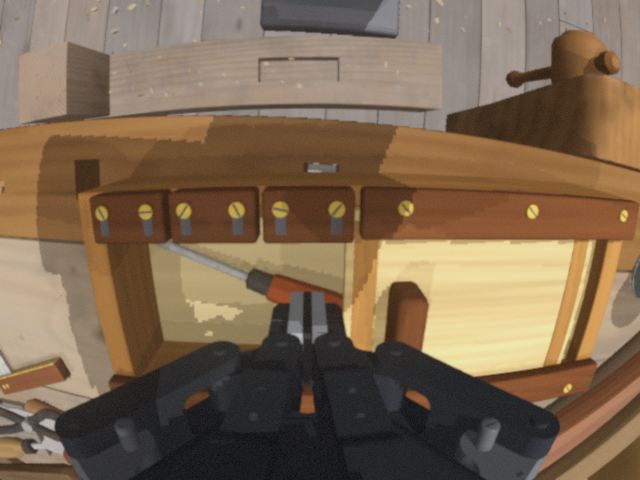

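The shut tips (centred at column 308) line up with keeper 1 (columns 263–354). Descending, then creeping towards it.

```bash
python3 -m handwheel '[[[0,0,-15],0,0],[[0,0,-15],0,0],[[0,0,-12],0,0],[[0,0,-7],0,0],[[0,0,0],0,0]]'
python3 -m handwheel '[[[-2,-0.1,0],0,0],[[-2,-0.1,0],0,0],[[-1,-0.1,0],0,0],[[-1,0,0],0,0],[[0,0,0],0,0]]'
```

```text
time_s: 8.47
position: [0.5253, -0.035, 0.0786]
ee_rot: [-0.707, -0.021, 0.023, 0.707]
ft_force: [-0.3, -0.4, -0.9]
gripper_width: 0.0
time_s: 8.88
position: [0.5204, -0.0361, 0.0809]
ee_rot: [0.707, 0.022, -0.021, -0.707]
ft_force: [0.6, -0.2, 0.3]
gripper_width: 0.002
```

```bash
python3 -m handwheel '[[[-1.5,-0.1,0],0,0],[[-1.5,-0.1,0],0,0],[[-1.5,-0.1,0],0,0],[[-1.5,-0.1,0],0,0],[[0,0,0],0,0]]'
```

```text
time_s: 9.3
position: [0.5155, -0.0364, 0.0808]
ee_rot: [-0.707, -0.022, 0.021, 0.707]
ft_force: [4.6, 0.2, -1.8]
gripper_width: 0.0
```

Contact: 4.6 N, which matches the keeper's friction. I'll keep pushing.

```bash
python3 -m handwheel '[[[-1.2,-0.1,0],0,0],[[-1.2,-0.1,0],0,0],[[-1.2,-0.1,0],0,0],[[-1.2,-0.1,0],0,0],[[0,0,0],0,0]]'
```

```text
time_s: 9.72
position: [0.5105, -0.0368, 0.0807]
ee_rot: [-0.707, -0.022, 0.021, 0.707]
ft_force: [4.5, 0.8, -0.7]
gripper_width: 0.005
```

```bash
python3 -m handwheel '[[[-1,-0.1,0],0,0],[[-1,-0.1,0],0,0],[[-1,0,0],0,0],[[0,0,0],0,0],[[0,0,0],0,0]]'
python3 - <<'E'
from h import *
c=capture("wrist"); cv2.imwrite("pics/w5.png",c["image"]); print(get_state()["position"])
E
```

```text
time_s: 10.13
position: [0.5084, -0.0369, 0.0808]
ee_rot: [-0.707, -0.023, 0.02, 0.707]
ft_force: [7.7, 1.3, -3.5]
gripper_width: -0.005
[ 0.50844122 -0.03687375  0.08081041]
```

View pics/w5.png

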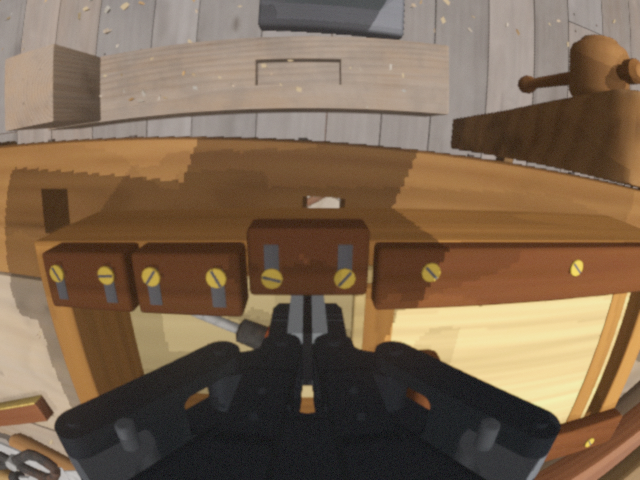

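The keeper at (308,258) has moved outward and its screws are now at the inner ends of the slots. The others haven't moved. I'll give it one small extra push against the stop, then retract and lift.

```bash
python3 -m handwheel '[[[-1,0,0],0,0],[[-0.5,0,0],0,0],[[0,0,0],0,0],[[0,0,0],0,0],[[0,0,0],0,0]]'
python3 -m handwheel '[[[5,0.3,0],0,0],[[10,0.6,0],0,0],[[10,0.6,15],0,0],[[5,0,25],0,0],[[0,0,10],0,20]]'
python3 - <<'E'
from h import *
c=capture("wrist"); cv2.imwrite("pics/w6.png",c["image"]); print(get_state()["position"])
E
```

```text
time_s: 10.6
position: [0.5084, -0.0369, 0.081]
ee_rot: [-0.707, -0.024, 0.02, 0.707]
ft_force: [11.8, 1.7, -7.9]
gripper_width: 0.004
time_s: 11.02
position: [0.5366, -0.0356, 0.1323]
ee_rot: [0.707, 0.022, -0.021, -0.707]
ft_force: [0.9, 0.2, -0.3]
gripper_width: 0.126
[ 0.53706059 -0.03570544  0.13343938]
```

View pics/w6.png

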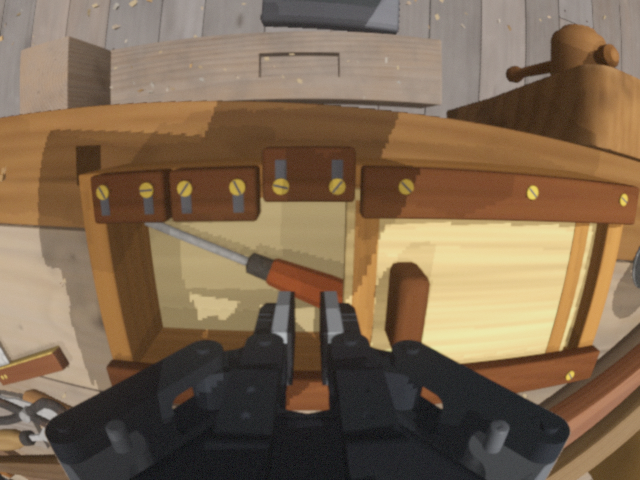

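Keeper 1 stands eased and the handle is still where I left it. Regrasping.

```bash
python3 -m handwheel '[[[6,20,0],0,48],[[6,20,0],0,48],[[4,18,0],0,48],[[0,0,-10],0,48],[[0,0,-15],0,48]]'
python3 -m handwheel '[[[0,0,-15],0,48],[[0,0,-10],0,40],[[0,0,0],0,20],[[0,0,0],0,5],[[0,0,0],0,5]]' 40
python3 -m handwheel '[[[0,0,0],0,5],[[0,0,0],0,5],[[0.1,-1,0],0,5],[[0.1,-2,0],0,5],[[0.2,-3,0],0,5]]'
```

```text
time_s: 11.48
position: [0.5513, 0.023, 0.1052]
ee_rot: [0.707, 0.023, -0.022, -0.707]
ft_force: [-0.3, -0.8, -0.2]
gripper_width: 0.564
time_s: 11.9
position: [0.5495, 0.022, 0.0793]
ee_rot: [0.707, 0.02, -0.022, -0.707]
ft_force: [-0.7, -0.1, -11.6]
gripper_width: 0.206
time_s: 12.32
position: [0.5498, 0.0167, 0.0793]
ee_rot: [-0.707, -0.021, 0.023, 0.707]
ft_force: [-2.6, 1.5, -16.6]
gripper_width: 0.201
```

```bash
python3 -m handwheel '[[[0.1,-2,-0.5],0,5],[[0.1,-2,-0.5],0,5],[[0.1,-2,0],0,5],[[0.1,-2,0],0,5],[[0.1,-2,0],0,5]]'
```

```text
time_s: 12.73
position: [0.5505, 0.0062, 0.0793]
ee_rot: [-0.707, -0.021, 0.022, 0.707]
ft_force: [-5.2, 1.6, -10.5]
gripper_width: 0.2
```

```bash
python3 -m handwheel '[[[0.1,-1.3,0],0,5],[[0.1,-1.3,0],0,5],[[0.1,-1.3,0],0,5],[[0.1,-1.3,0],0,5],[[0,-1.3,0],0,5]]'
```

```text
time_s: 13.15
position: [0.5509, -0.0003, 0.0793]
ee_rot: [-0.707, -0.021, 0.022, 0.707]
ft_force: [-6.4, 1.0, -10.3]
gripper_width: 0.2
```

The door has passed the former tight spot with friction only (1.0 N at y=-0.0003, where it pressed 10.8 N at +0.0028). Continuing to the right.

```bash
python3 -m handwheel '[[[0,-2,0],0,5],[[0,-3,0],0,5],[[0,-4,0],0,5],[[0,-5,0],0,5],[[0.3,-5,0],0,5]]'
python3 -m handwheel '[[[0.3,-5,0],0,5],[[0.3,-5,0],0,5],[[0.3,-5,0],0,5],[[0.3,-5,0],0,5],[[0.3,-5,0],0,5]]'
```

```text
time_s: 13.57
position: [0.5521, -0.0195, 0.0793]
ee_rot: [-0.707, -0.021, 0.022, 0.707]
ft_force: [-5.2, 1.7, -11.8]
gripper_width: 0.199
time_s: 13.98
position: [0.5537, -0.0448, 0.0793]
ee_rot: [0.707, 0.021, -0.022, -0.707]
ft_force: [-4.9, 2.6, -11.9]
gripper_width: 0.205
```

```bash
python3 -m handwheel '[[[0.3,-5,0],0,5],[[0.3,-5,0],0,5],[[0.3,-5,0],0,5],[[0.3,-5,0],0,5],[[0.3,-5,0],0,5]]'
```

```text
time_s: 14.4
position: [0.5552, -0.0698, 0.0793]
ee_rot: [0.707, 0.021, -0.022, -0.707]
ft_force: [-4.2, 2.3, -11.8]
gripper_width: 0.203
```

```bash
python3 -m handwheel '[[[0.3,-5,0],0,5],[[0.3,-5,0],0,5],[[0.3,-5,0],0,5],[[0.3,-5,0],0,5],[[0.3,-5,0],0,5]]'
python3 -m handwheel '[[[0.3,-5,0],0,5],[[0.3,-5,0],0,5],[[0.2,-4,0],0,5],[[0.2,-3,0],0,5],[[0.1,-2,0],0,5]]'
python3 -m handwheel '[[[0.1,-2,0],0,5],[[0.1,-2,0],0,5],[[0,-1.5,0],0,5],[[0.1,-1.5,0],0,5],[[0.1,-1,0],0,5]]'
```

```text
time_s: 14.82
position: [0.5568, -0.0948, 0.0793]
ee_rot: [0.707, 0.021, -0.022, -0.707]
ft_force: [-4.7, 1.2, -11.0]
gripper_width: 0.202
time_s: 15.23
position: [0.558, -0.1137, 0.0793]
ee_rot: [0.707, 0.021, -0.022, -0.707]
ft_force: [-5.1, 1.0, -11.1]
gripper_width: 0.199
time_s: 15.65
position: [0.5585, -0.1213, 0.0793]
ee_rot: [0.707, 0.021, -0.022, -0.707]
ft_force: [-4.2, 1.4, -11.1]
gripper_width: 0.202
```

```bash
python3 -m handwheel '[[[0.1,-1,0],0,5],[[0,-1,0],0,5],[[0.1,-1,0],0,5],[[0,-1,0],0,5],[[0,-1,0],0,5]]'
```

```text
time_s: 16.07
position: [0.5587, -0.1247, 0.0793]
ee_rot: [-0.706, -0.022, 0.022, 0.708]
ft_force: [-4.8, 9.1, -9.1]
gripper_width: 0.204
```

```bash
python3 -m handwheel '[[[0,-1,0],0,5],[[0,-1,0],0,5],[[0,0,0],0,5],[[0,0,0],0,5],[[0,0,0],0,5]]'
python3 - <<'E'
from h import *
c=capture("wrist"); cv2.imwrite("pics/w7.png",c["image"])
E
```

```text
time_s: 16.48
position: [0.5587, -0.1248, 0.0793]
ee_rot: [-0.704, -0.022, 0.022, 0.709]
ft_force: [-4.6, 13.2, -8.5]
gripper_width: 0.199
```

View pics/w7.png

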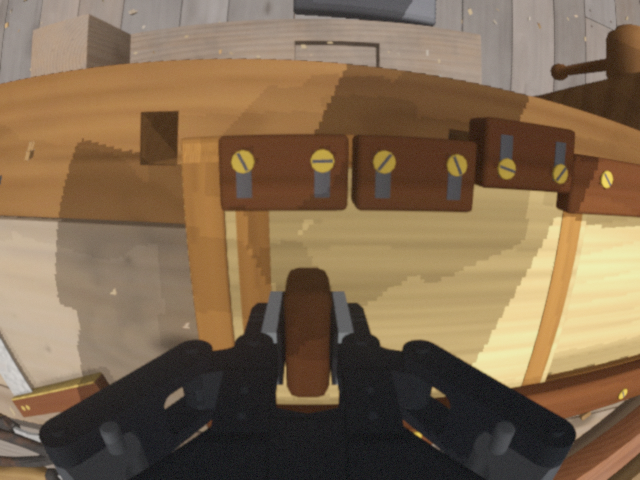

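The door's leading edge is against the end wall at columns 230–240, and keepers 2 and 3 look unmoved. I'll relax the push, release and lift.

```bash
python3 -m handwheel '[[[0,1.5,0],0,5],[[0,1,0],0,5],[[0,0,0],0,30],[[0,0,0],0,45],[[0,0,0],0,45]]'
python3 -m handwheel '[[[0,0,10],0,45],[[0,0,20],0,45],[[0,0,30],0,45],[[0,0,30],0,45],[[0,0,30],0,45]]'
python3 -m handwheel '[[[0,15,10],0,45],[[0,15,0],0,45],[[0,5,0],0,45],[[0,0,0],0,45],[[0,0,0],0,45]]'
python3 - <<'E'
from h import *
c=capture("wrist"); cv2.imwrite("pics/w8.png",c["image"]); c=capture("top"); cv2.imwrite("pics/t8.png",c["image"])
E
```

```text
time_s: 16.95
position: [0.5622, -0.1264, 0.0817]
ee_rot: [0.707, 0.024, -0.019, -0.706]
ft_force: [0.5, -0.9, -0.3]
gripper_width: 0.525
time_s: 17.37
position: [0.5595, -0.1259, 0.2024]
ee_rot: [0.707, 0.022, -0.021, -0.707]
ft_force: [0.5, -0.3, 0.7]
gripper_width: 0.526
time_s: 17.78
position: [0.5588, -0.0908, 0.2096]
ee_rot: [0.707, 0.022, -0.022, -0.707]
ft_force: [1.0, -0.5, -0.3]
gripper_width: 0.527
```

View pics/w8.png

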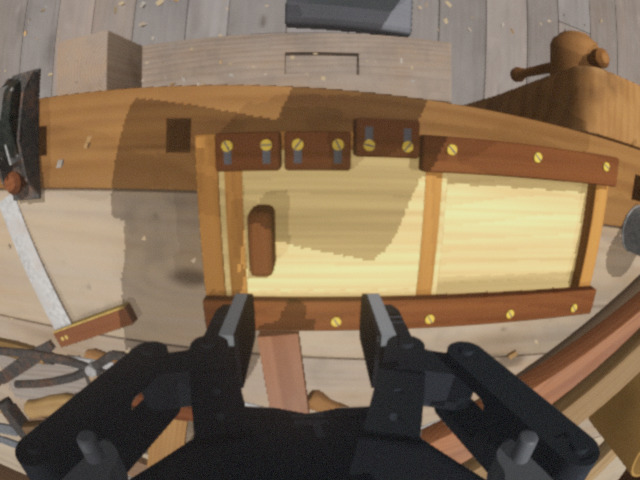

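View pics/t8.png

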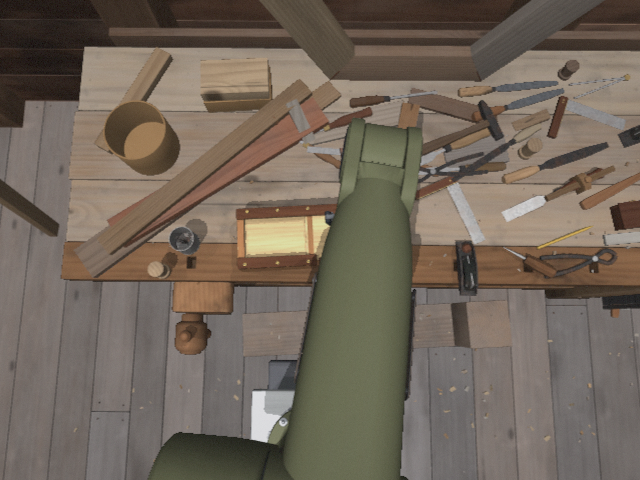

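```bash
python3 - <<'E'
from h import *
c=capture("wrist"); P=lambda u,v,z:onplane(c,u,v,z,True).round(4)
print("handle R/L",P(249,245,.102),P(274,245,.102)); print("k3 R/L",P(216.5,160,.09),P(281,160,.09)); print("k1,k2,k3 outer",P(387,120,.09),P(318,132,.09),P(248,134,.09))
print("strip/wall at door height",P(218,240,.071),P(225,240,.071))
E
```

```text
handle R/L [ 0.5651 -0.1318  0.102 ] [ 0.564  -0.1139  0.102 ]
k3 R/L [ 0.5067 -0.1589  0.09  ] [ 0.505  -0.1124  0.09  ]
k1,k2,k3 outer [ 0.471  -0.0397  0.09  ] [ 0.4837 -0.0877  0.09  ] [ 0.4875 -0.1366  0.09  ]
strip/wall at door height [ 0.5723 -0.1617  0.071 ] [ 0.5719 -0.1559  0.071 ]
```

```bash
python3 -c "
from bench import *
print(job_done())"
```

```text
the job is handed in; nothing more can be done
None
```

I found the tight spot, eased only keeper 1 (the left one), slid the door fully home to the right and let go. The job was handed in about 18 s into the 51 s allowed; no verdict is reported.

- **Finding the spot:** I slid the door right in small steps until it met the spot. The wrist read about 11 N at most, of which about 1.5 N is friction. The edge made contact at about y = -42 mm, so the spot's middle is about y = -50 mm, under keeper 1.
- **Easing the keeper:** I backed the door off about 20 mm, let go, and pushed keeper 1 outwards with the shut fingers until it met its stop. Its screws sit at the inner ends of their slots, and the image measures it about 10 mm out.
- **Sliding home:** the door then passed the old tight spot with friction only (about 1–1.6 N) and stopped firmly at the right end.

**Last checks:**
- The handle measured at y = -137 mm in the cabinet frame, which is where it should be with the door home.
- Keepers 2 and 3 look unmoved, and so do the tools that were in view; I judged these by eye only.
- The arm was clear of everything, at about 0.21 m height.

One reading disagreed: the keepers and the handle gave cabinet x positions about 4 mm apart. I used each part's own measurement, so this did not affect the work.

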